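Close the instrument pan with its double lid, then take off the dust cover

ROBOT

A 7-joint arm with a two-finger parallel gripper is mounted at the origin on a cart in front of the work surface, level with it; the furniture and walls round the work are solid. World frame = base frame: x ahead of the robot, y to its left, z up, the work surface at z = 0. Lengths are in m, angles in rad, forces in N, time in s.
With the tool pointing down it reaches from about 0.4 to 0.9 m from the base axis. Payload 5.6 kg.
Tool frame: the origin (TCP) lies on the centre line of the jaws, within the pads' length; the fingertips stand bot.tip_extent ahead of it and the grasp point (between the pads) lies 6 mm ahead of it (bot.tip_extent is the distance from the TCP to the fingertips, in m); z points along the fingers, y is the direction in which the jaws open and shut (so a half turn about z gives the same grasp; the last joint's range is limited). The gripper opens to 92 mm and grips with 3 to 60 N. Pads are 20 mm wide; open, the fingers measure 128 mm over their backs; the gripper's body (75 mm by 189 mm) begins 69 mm behind the grasp point.
Start: joints at [-1.283, 0.468, -0.012, 1.603, 0.006, 1.071, -0.056], TCP at [0.211, 0.615, 0.24] pointing down, gripper open.
Joint ranges: [-2.53, 2.53], [-0.31, 2.02], [-1.57, 1.55], [0.28, 2.44], [-1.29, 4.43], [0.15, 1.84], [-2.92, 2.92]. Speed limits (rad/s): [2.57, 2.57, 3.14, 3.14, 3.14, 3.14, 3.14].

INTERFACE

Orientations are given as a unit quaternion [w, x, y, z].
In Python, from cell import bot gives the robot as it stands.
- The arm moves only by the tool play_rows, never from a script. Its argument "commands" is a list of rows, each an object with "linear": the shift along the tool's x, y, z in units of 50 mm (1.0 is 50 mm), a list of three; "yaw": the turn about the tool's z in units of 6 degrees (1.0 is 6 degrees); "fingers": the opening, from 0 (shut) to 1 (fully open). A call has 1 to 20 rows; each row is the pose to reach, as a shift and turn from the pose commanded when the call began, along the tool's axes at that moment; what a row does not reach only later rows make up. A row lasts 1/10 s, in which the tool goes at most 50 mm and 8.59 degrees, less where a joint would pass 70% of its speed; a pose out of reach is approached as far as the arm can. A call with a gripper value outside its range is refused whole. The fingers move at their own pace and stop on an object; "grip_force" is the grip in N (left out, the last holds). Time passes only in rows, so rows that repeat a pose let the fingers close. It gives the time, the measured TCP pose, the force and the opening at its end, in the units of the state.
- bot.sense(): the state, without advancing time (a new reading comes with each control period).
- bot.camera(name): name is "scene" or "top"; returns the picture (420x560x3 uint8, blue, green, red); there is no depth.
- bot.get_calibration(name): a dict with "camera_matrix" (3x3 intrinsics, pixels), "view" (4x4, takes a point from world to camera coordinates). Camera axes: x right, y down, z forward; pixel columns grow to the right and rows downward; lengths in m; the calibration is good to about 2 mm. A picture is of the moment at which its call begins. get_calibration takes no time and is no camera call.
- bot.job_done(): hands the job in, once; it reports no verdict.
Trained networks look in the newest picture that a camera, given by its name, has taken for a name from the list of things; names that differ only in an ending like _2 or _b are one class to them, and where a whole thing is asked for, a point or a joint stands for the part that bears it (a point fixed in the world has none). Each returns a list of dicts, best first, with "conf" (0 to 1); they miss things now and then, are a little off and sometimes report something else, mostly with a low value. They report only what shows in the picture. A call takes as long as a camera call. They do not tell look-alikes from the thing itself.
- bot.find_in(camera, label): "box" ([left, top, right, bottom] in pixels, round what is visible of it).
- bot.place_of(camera, label): "xy" ([column, row] in pixels: a listed point, or the origin of a listed thing).
The state is a dict: "t": time; "q": joint angles; "dq": joint speeds; "joint_efforts": joint torques, N m; "ee_pos": TCP position; "tool_rot": TCP orientation; "ft_force": force on the tool from outside, world axes, zero at the start; "ft_torque": the same for the moment, N m; "opening": finger opening in m.
Only numpy, scipy, OpenCV 4.12 (cv2) and the standard library are available. Lean on these libraries where they do the work, as an engineer would, in place of code of your own. Each camera call takes 0.05 s, during which the arm holds its last target.

TASK

Close the loaded instrument pan for the steriliser: lift the lid set by the inner lid's upright knob so that the dust cover rides along on it, and lower the set gently until the inner lid sits fully home on the pan. Then take the dust cover alone by its collar and lift it straight off, leaving the perforated inner lid closed and undisturbed, and leave the cup in the pan and the other things on the worktop where they are. Finish while still holding the cover level and still, a few centimetres clear above the knob over the pan; do not put it down.

Things in the scene. Friction and masses are not known exactly. Their poses are not given: they have to be found in the camera images.
- pan: Open rectangular stainless steel pan, (all sizes here in mm) outside 140 (its x) by 100 (its y) by 55 high, wall and floor 3, inside 134 x 94; loose, 0.8 kg. A small wire handle at each x end (out to 88 from the centre, 34 up). Origin at the centre of its underside, z up. A small white cup 32 high stands in it. It may start left or right of the nail brush, the lid set on the other side.
- pan_mouth (a point): Centre of the pan's mouth, level with its rim, 55 above the pan's underside; axes as the pan's. The seated inner lid's knob centre is 40 above this point, with the knob axis over it and the lid's x along the pan's x (either way round).
- inner_lid: Inner lid of stainless steel with small perforations, 0.24 kg nominal. Origin at the centre of the underside of its plug, z up. Plug 128 (x) by 88 (y), its lowest 6 mm narrower (122 x 82), 10 deep; above it a flange 146 x 106 x 4 that rests on the pan's rim (the origin is then 45 above the pan's underside; 3 mm play on each side); above that the black knob. Starts standing on its plug on the worktop, with the cover on it.
- knob (a point): Centre of the exposed part of the inner lid's knob, 50 above the lid's origin, axes as the lid's. The knob is an upright flat-sided bar, 36 along x by 18 along y, that passes up through the cover's collar and stands 18 out of it (9 above and 9 below this point). Grip across its 18 mm, along y. Lifted by the knob, the inner lid carries the cover, which lies loosely on its flange.
- cover: Dust cover: stainless plate 156 (x) by 116 (y), 3 thick, that lies loosely on the inner lid's flange, with a skirt reaching 8 down round it (3 mm play) and a window 46 x 28 in the middle. 0.17 kg nominal. Origin at the centre of the underside of the plate, z up; 14 above the inner lid's origin when it lies on it.
- collar (a point): Centre of the cover's steel collar, half-way up, 15 above the cover's origin, axes as the cover's. The collar is an open rectangular sleeve round the knob, outside 58 along x by 40 along y, 24 high (from 12 below to 12 above this point; the cover's plate lies just below it), inside 46 x 28, so the knob has 5 mm play in it. Grip it from outside across its 40 mm, along y; the knob then stands 18 above it between the fingers. The cover is free of the knob after 42 of lift.
- cup_mid (a point): Centre of the small white waisted cup, 42 wide and 32 high, that stands loose in the pan; leave it there.
- brush_mid (a point): Centre of the white nail brush, 98 long, 36 wide, 32 high, between pan and lid set; bystander.
- nippers_mid (a point): Middle of the steel nippers, 121 long, 11 high, lying at the right of the work; bystander.
- marker_mid (a point): Middle of the black and white pen, 135 long, 17 thick, lying at the left of the work; bystander.
There are look-alikes about, which are no part of the job. Leave any blue look-alike of the pan alone. Leave any green look-alike of the cover alone.

How it is judged:
By the outcome, as a careful person would: the job done as asked, in the order asked, and still so for the second after the job is handed in, while the arm keeps its last pose, push and grip.
It also fails if it takes over 58 s, if anything falls off the work surface, if the arm or the gripper's body presses on something with over 40 N, if the wrist force passes 120 N, or if a joint passes its speed limit or range.

## Working session

There is one attempt and no reset: what is moved stays moved. The work goes in short steps, Python scripts to look and compute and a tool call to move; the robot and the scene stay as the last step left them, time stands still between calls to the robot, and variables do not carry over. Pictures are saved under pics/ and viewed, and the job is handed in when it is done.

Besides the shell and the picture viewer there is one more tool, called after "Call:" by a JSON object that holds its "op" and its "data", one argument or row to a line. play_rows: Moves the arm, as the interface text tells. Its arguments: {"type":"object","properties":{"commands":{"type":"array","items":{"type":"object","properties":{"linear":{"type":"array","items":{"type":"number"}},"yaw":{"type":"number"},"fingers":{"type":"number"}}}},"grip_force":{"type":"number"}},"required":["commands"]}

```bash
ls; mkdir -p pics; python3 - <<'E'
from cell import bot
import cv2,json
s=bot.sense();print(s); print(bot.tip_extent)
for c in("scene","top"):
    im=bot.camera(c);cv2.imwrite(f"pics/{c}0.png",im)
    k=bot.get_calibration(c);print(c,k)
    for n in["pan","pan_mouth","inner_lid","knob","cover","collar","cup_mid","brush_mid","nippers_mid","marker_mid"]:
        try:print(n,[(d['xy'],round(d['conf'],2)) for d in bot.place_of(c,n)])
        except Exception as e:print(n,e)
E
```

```text
pics
{'t': 0.0, 'q': array([-1.28301089,  0.46840472, -0.01160088,  1.60360671,  0.00604871,
        1.07139842, -0.05631082]), 'dq': array([-0.00039605, -0.00108756,  0.00029825,  0.00061804,  0.00093167,
       -0.00051677, -0.00084078]), 'joint_efforts': array([-8.57190116e-04, -5.20565414e+01, -1.25752261e-02, -2.43756026e+01,
       -5.66020107e-02,  1.73468498e-02,  1.71128013e-04]), 'ee_pos': array([0.21101427, 0.61423003, 0.23862946]), 'tool_rot': array([-6.34905128e-05,  1.64665894e-01,  9.86348999e-01, -8.89665930e-04]), 'ft_force': array([ 0.43132432,  0.68927041, -0.0377652 ]), 'ft_torque': array([ 0.00295079, -0.05062893, -0.00210477]), 'opening': 0.09168558725685674}
0.025
scene {'camera_matrix': array([[498.86824858,   0.        , 277.12612401],
       [  0.        , 498.86824858, 211.82819456],
       [  0.        ,   0.        ,   1.        ]]), 'view': array([[ 0.55123411, -0.8342892 , -0.01012371, -0.17048653],
       [-0.5306918 , -0.34122583, -0.77584222,  0.33132794],
       [ 0.64382231,  0.43304326, -0.63084575,  1.22726657],
       [ 0.        ,  0.        , 
[... 736 characters left out ...]
-0.99854453, -0.00475288, -0.05372365,  0.43899912],
       [ 0.05374725, -0.0049855 , -0.99854213,  1.69780308],
       [ 0.        ,  0.        ,  0.        ,  1.        ]])}
pan [([289.1, 236.2], 0.83), ([346.2, 185.8], 0.67)]
pan_mouth [([349.5, 179.1], 0.79), ([291.3, 235.7], 0.74)]
inner_lid [([232.9, 185.8], 0.63), ([232.8, 183.8], 0.46)]
knob [([233.1, 181.9], 0.65), ([346.0, 185.4], 0.54)]
cover [([232.7, 183.5], 0.74), ([120.9, 241.1], 0.68)]
collar [([118.3, 240.7], 0.82), ([233.6, 181.4], 0.7)]
cup_mid [([348.9, 181.7], 0.45), ([232.4, 182.6], 0.21)]
brush_mid [([303.5, 175.6], 0.56)]
nippers_mid [([420.9, 195.0], 0.48)]
marker_mid [([176.7, 210.6], 0.77), ([349.7, 183.4], 0.72)]
```

View pics/scene0.png

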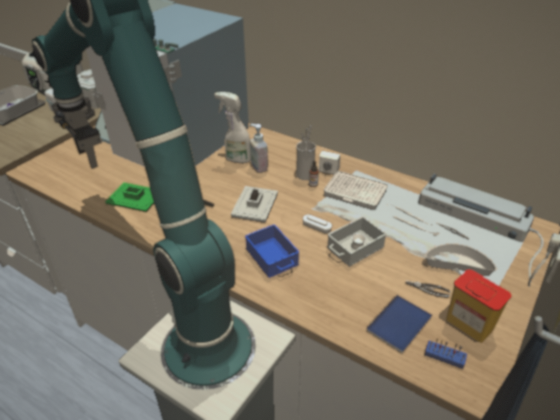

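View pics/top0.png

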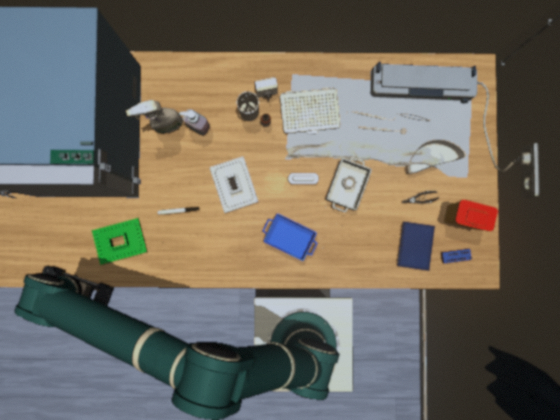

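```bash
python3 - <<'E'
import cv2
a=cv2.imread('pics/top0.png')
cv2.imwrite('pics/top0c.png',cv2.resize(a[130:270,180:400],None,fx=3.6,fy=3.6,interpolation=cv2.INTER_CUBIC))
a=cv2.imread('pics/scene0.png')
cv2.imwrite('pics/scene0c.png',cv2.resize(a[160:300,190:410],None,fx=3.6,fy=3.6,interpolation=cv2.INTER_CUBIC))
E
```

```text
(no output)
```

View pics/top0c.png

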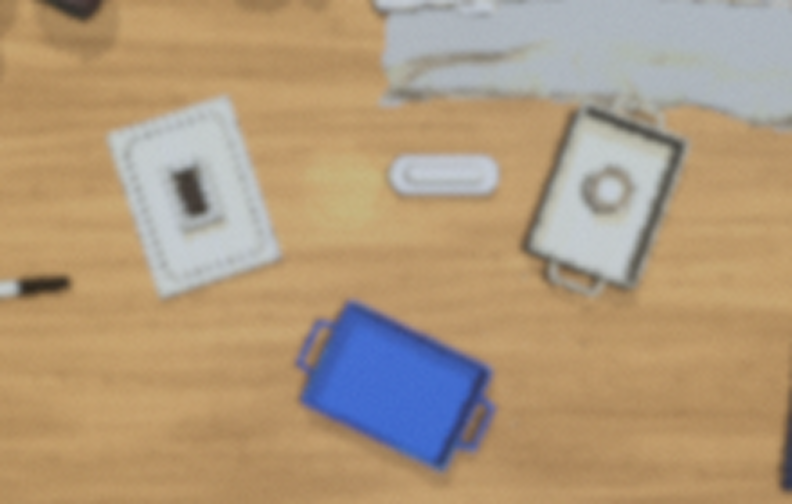

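View pics/scene0c.png

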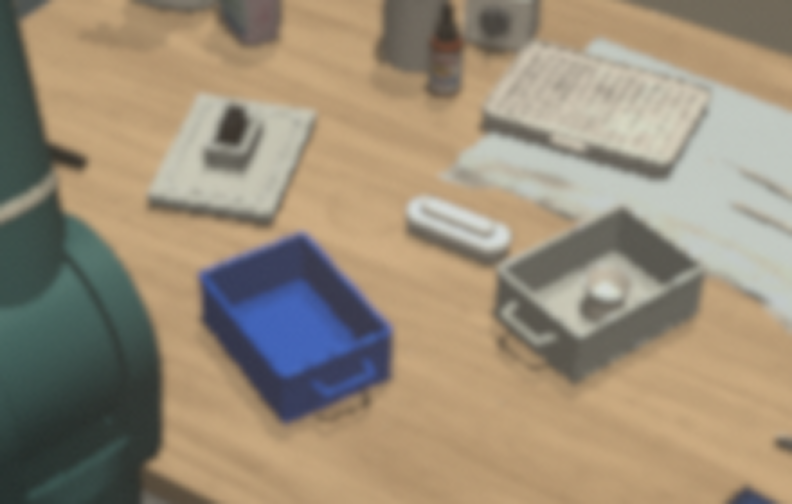

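Candidates:
- **Lid set:** white/grey plate with black knob at top (233,183), scene (254,198). The green cover at top (120,241) is a look-alike. The perforated rack at top (310,110) is not a lid, since it has no knob.
- **Pan:** grey with a cup at top (348,185), scene (356,242). The blue one at top (290,237) is a look-alike.

The crops confirm the choice: a grey perforated-edge plate with collar and knob, and a grey pan with the cup in it. Next I'll measure both from the two views.

```bash
python3 - <<'E'
from cell import bot
import cv2,numpy as np
ims={}
for c in("scene","top"):
    a=np.mean([bot.camera(c).astype(float) for _ in range(4)],0)
    np.save(f'pics/{c}_avg.npy',a)
    h=cv2.cvtColor(a.astype(np.uint8),cv2.COLOR_BGR2HSV)
    chroma=a.max(2)-a.min(2)
    box=(130,270,180,400) if c=="top" else (160,300,190,410)
    y0,y1,x0,x1=box
    sat=h[...,1]
    cv2.imwrite(f'pics/{c}_sat.png',cv2.resize(sat[y0:y1,x0:x1],None,fx=3.6,fy=3.6,interpolation=cv2.INTER_NEAREST))
E
```

```text
(no output)
```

View pics/top_sat.png

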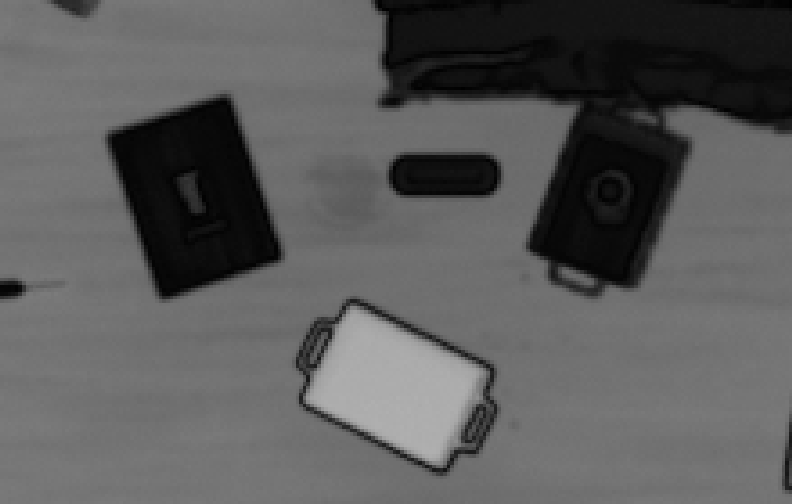

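View pics/scene_sat.png

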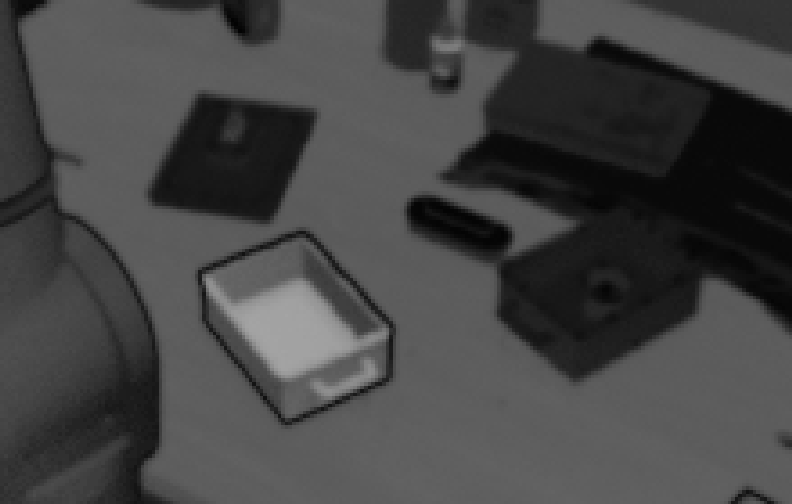

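```bash
cat > fit.py <<'E'
import cv2,numpy as np
from scipy.optimize import minimize
from scipy.ndimage import gaussian_filter,map_coordinates
def proj(k,P):
    P=np.atleast_2d(P);V=k['view'];c=P@V[:3,:3].T+V[:3,3]
    return (c[:,:2]/c[:,2:])@np.diag(np.diag(k['camera_matrix'])[:2])+k['camera_matrix'][:2,2]
def box(p,sx,sy,z0,z1):
    x,y,yaw,z=p;c,s=np.cos(yaw),np.sin(yaw);o=[]
    for zz in(z0,z1):
        for a in(-1,1):
            for b in(-1,1):
                u,v=a*sx/2,b*sy/2;o.append([x+c*u-s*v,y+s*u+c*v,z+zz])
    return np.array(o)
def sat(a,s=0.8):
    a=a.astype(np.float32)
    mx=a.max(2);return gaussian_filter((mx-a.min(2))/np.maximum(mx,20)*255,s)
def score(p,dims,views,cap=60):
    tot=0
    for k,S in views:
        q=proj(k,box(p,*dims)).astype(np.float32)
        h=cv2.convexHull(q)[:,0]
        ctr=h.mean(0);per=0;acc=0
        for a,b in zip(h,np.roll(h,-1,0)):
            L=np.hypot(*(b-a))
            if L<2:continue
            t=(b-a)/L;n=np.array([t[1],-t[0]])
            if n@((a+b)/2-ctr)<0:n=-n
            m=int(L*2);u=np.linspace(.08,.92,m)[:,None];pt=a+(b-a)*u
            f=lambda d:map_coordinates(S,[(pt+d*n)[:,1],(pt+d*n)[:,0]],order=1)
            g=np.clip(f(.8)-f(-.8),-10,cap)
            acc+=g.sum()*L/m;per+=L
        tot+=acc/per
    return tot
def fit(p0,dims,views,free=(1,1,1,1),cap=60):
    idx=[i for i in range(4) if free[i]];sc=np.array([.004,.004,.04,.004])
    best=None
    rng=np.random.default_rng(0)
    for r in range(14):
        st=np.array(p0,float)
        if r: st[idx]+=rng.normal(size=len(idx))*sc[idx]*1.5
        def f(v):
            p=st.copy();p[idx]+=v*sc[idx];return -score(p,dims,views,cap)
        o=minimize(f,np.zeros(len(idx)),method='Nelder-Mead',options=dict(initial_simplex=np.vstack([np.zeros(len(idx)),np.eye(len(idx))]),xatol=.005,fatol=1e-3,maxiter=600))
        p=st.copy();p[idx]+=o.x*sc[idx]
        if best is None or -o.fun>best[0]:best=(-o.fun,p)
    return best
def unproj(k,xy,z):
    d=np.array([(xy[0]-k['camera_matrix'][0,2])/k['camera_matrix'][0,0],(xy[1]-k['camera_matrix'][1,2])/k['camera_matrix'][1,1],1])
    R=k['view'][:3,:3];C=-R.T@k['view'][:3,3];r=R.T@d
    return C+r*(z-C[2])/r[2]
E
cat > m1.py <<'E'
from cell import bot
from fit import *
K={c:bot.get_calibration(c) for c in("scene","top")}
S={c:sat(np.load(f'pics/{c}_avg.npy')) for c in K}
np.set_printoptions(precision=4,suppress=True)
lid=unproj(K['top'],(233,183.5),.02);pan=unproj(K['top'],(349,183),.03)
print(lid,pan)
for nm,p,d,yaws in(('lid',lid,(.156,.116,.006,.017),np.radians([15,-15])),('pan',pan,(.140,.100,0,.055),np.radians([15,-15]))):
    for vs in(['top'],['scene'],['top','scene']):
        fr=(1,1,1,len(vs)>1)
        b=max((fit([p[0],p[1],y,0],d,[(K[v],S[v]) for v in vs],fr) for y in yaws),key=lambda b:b[0])
        print(nm,vs,round(b[0],2),b[1],np.degrees(b[1][2]))
    np.save(f'pics/{nm}.npy',b[1])
    for c in K:
        a=cv2.imread(f'pics/{c}0.png');q=proj(K[c],box(b[1],*d))
        o=np.round(q.mean(0)).astype(int)-40
        a=cv2.resize(a[o[1]:o[1]+80,o[0]:o[0]+80],None,fx=5,fy=5,interpolation=cv2.INTER_CUBIC)
        h=cv2.convexHull(((q-o+.5)*5).astype(np.float32))
        cv2.polylines(a,[h.astype(int)],1,(0,0,255),1);cv2.imwrite(f'pics/f_{nm}_{c}.png',a)
r=[np.hstack([cv2.imread(f'pics/f_{n}_{c}.png') for n in('lid','pan')]) for c in K]
cv2.imwrite('pics/fit1.png',cv2.resize(np.vstack(r),(600,600)))
E
python3 m1.py
```

```text
[0.5201 0.2301 0.02  ] [ 0.5226 -0.1449  0.03  ]
lid ['top'] 50.02 [0.5188 0.2288 0.3276 0.    ] 18.768973114455335
lid ['scene'] 31.76 [0.5176 0.2277 0.329  0.    ] 18.850418863640176
lid ['top', 'scene'] 81.63 [ 0.5189  0.2288  0.3283 -0.0011] 18.808911314228244
pan ['top'] 35.89 [ 0.5197 -0.1425 -0.3591  0.    ] -20.57641149204123
pan ['scene'] 18.88 [ 0.519  -0.1429 -0.3458  0.    ] -19.810957090397174
pan ['top', 'scene'] 54.79 [ 0.5198 -0.1425 -0.358  -0.001 ] -20.510562460104605
```

View pics/fit1.png

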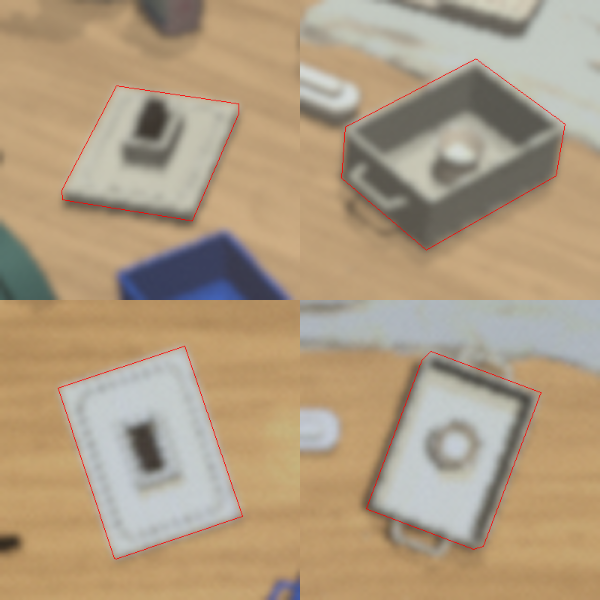

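The pan and cover fits agree between the two views to about 1 mm. Heights come out within 1 mm of the text, with both things standing on the worktop (z≈0). I'll check the knob itself (place and height) and then approach.

```bash
cat > m2.py <<'E'
from cell import bot
from fit import *
from scipy.optimize import least_squares
np.set_printoptions(precision=4,suppress=True)
K={c:bot.get_calibration(c) for c in("scene","top")}
# dark knob blob centroid in each view (top), triangulate net points
p=np.load('pics/lid.npy')
for pts in({'top':(233.1,181.9),'scene':(255.0,195.0)},):
    o=least_squares(lambda X:np.hstack([proj(K[c],X)[0]-pts[c] for c in pts]),[.52,.23,.05]);print('net knob',o.x,o.cost)
# dark mask
for c in K:
    a=np.load(f'pics/{c}_avg.npy').max(2);q=proj(K[c],[p[0],p[1],.05])[0]
    x,y=np.round(q).astype(int);r=9
    w=np.clip(110-a[y-r:y+r+1,x-r:x+r+1],0,60);yy,xx=np.mgrid[y-r:y+r+1,x-r:x+r+1]
    print(c,'pred',q,'dark centroid',(w*xx).sum()/w.sum(),(w*yy).sum()/w.sum())
    if c=='top':
        t=((w*xx).sum()/w.sum(),(w*yy).sum()/w.sum())
        for z in(.045,.059):print('knob xy at z',z,unproj(K[c],t,z))
        dx=xx-t[0];dy=yy-t[1];C=np.cov(np.vstack([dx.ravel(),dy.ravel()]),aweights=w.ravel());e=np.linalg.eigh(C)[1][:,1];print('axis img',np.degrees(np.arctan2(e[0],-e[1])))
def tool(dw):
    R=cv2.Rodrigues
    q=bot.sense()['tool_rot'];w,x,y,z=q
    from scipy.spatial.transform import Rotation as Ro
    M=Ro.from_quat([x,y,z,w]).as_matrix();return M.T@dw/.05, M
s=bot.sense();d,M=tool(np.array([p[0],p[1],.24])-s['ee_pos']);print(s['t'],d,M)
E
python3 m2.py
```

```text
net knob [0.5233 0.2282 0.0399] 0.0028352454715631866
scene pred [253.9008 193.1731] dark centroid 254.21716328963052 194.95625744934446
top pred [232.7285 182.9235] dark centroid 232.5781032958707 182.93509281474934
knob xy at z 0.045 [0.5194 0.2296 0.045 ]
knob xy at z 0.059 [0.5179 0.2286 0.059 ]
axis img 159.77342323967045
1.5 [-8.3285 -5.3014 -0.008 ] [[-0.9458  0.3249  0.0001]
 [ 0.3249  0.9458  0.0001]
 [-0.0001  0.0001 -1.    ]]
```

Call:
{"op": "play_rows", "data": {
  "commands": [
    {"linear":[-0.2,-0.1,0],"yaw":-0.1,"fingers":1},
    {"linear":[-0.6,-0.4,0],"yaw":-0.4,"fingers":1},
    {"linear":[-1.1,-0.7,0],"yaw":-0.8,"fingers":1},
    {"linear":[-1.6,-1.0,0],"yaw":-1.2,"fingers":1},
    {"linear":[-2.1,-1.35,0],"yaw":-1.6,"fingers":1},
    {"linear":[-2.6,-1.65,0],"yaw":-2.0,"fingers":1},
    {"linear":[-3.1,-2.0,0],"yaw":-2.4,"fingers":1},
    {"linear":[-3.6,-2.3,0],"yaw":-2.8,"fingers":1},
    {"linear":[-4.1,-2.6,0],"yaw":-3.2,"fingers":1},
    {"linear":[-4.6,-2.95,0],"yaw":-3.6,"fingers":1},
    {"linear":[-5.1,-3.25,0],"yaw":-4.0,"fingers":1},
    {"linear":[-5.6,-3.6,0],"yaw":-4.4,"fingers":1},
    {"linear":[-6.1,-3.9,0],"yaw":-4.8,"fingers":1},
    {"linear":[-6.6,-4.2,0],"yaw":-5.2,"fingers":1},
    {"linear":[-7.1,-4.5,0],"yaw":-5.6,"fingers":1},
    {"linear":[-7.6,-4.85,0],"yaw":-6.0,"fingers":1},
    {"linear":[-8.0,-5.1,0],"yaw":-6.2,"fingers":1},
    {"linear":[-8.25,-5.25,0],"yaw":-6.3,"fingers":1},
    {"linear":[-8.33,-5.3,0],"yaw":-6.3,"fingers":1},
    {"linear":[-8.33,-5.3,0],"yaw":-6.3,"fingers":1}
  ],
  "grip_force": 15
}}

```text
t: 3.5
ee_pos: [0.5192, 0.2279, 0.2396]
tool_rot: [-0.0, -0.163, 0.987, -0.0]
ft_force: [-0.5, -0.0, -0.1]
opening: 0.0918
```

Call:
{"op": "play_rows", "data": {
  "commands": [
    {"linear":[0,0.02,0.2],"yaw":0,"fingers":1},
    {"linear":[0,0.02,0.5],"yaw":0,"fingers":1},
    {"linear":[0,0.02,0.9],"yaw":0,"fingers":0.8},
    {"linear":[0,0.02,1.3],"yaw":0,"fingers":0.7},
    {"linear":[0,0.02,1.7],"yaw":0,"fingers":0.6},
    {"linear":[0,0.02,2.1],"yaw":0,"fingers":0.6},
    {"linear":[0,0.02,2.4],"yaw":0,"fingers":0.6},
    {"linear":[0,0.02,2.6],"yaw":0,"fingers":0.6},
    {"linear":[0,0.02,2.75],"yaw":0,"fingers":0.6},
    {"linear":[0,0.02,2.75],"yaw":0,"fingers":0.6}
  ]
}}

```text
t: 4.5
ee_pos: [0.5182, 0.2298, 0.1013]
tool_rot: [-0.001, -0.164, 0.986, -0.0]
ft_force: [-0.8, -0.0, -0.2]
opening: 0.0552
```

```bash
cat > snap.py <<'E'
import sys,cv2,numpy as np
from cell import bot
from fit import *
n=sys.argv[1];X=np.array([float(v) for v in sys.argv[2:5]])
o=[]
for c in("scene","top"):
    a=bot.camera(c);np.save(f'pics/{c}_{n}.npy',a);q=np.round(proj(bot.get_calibration(c),X)[0]).astype(int)
    x=np.clip(q[0]-50,0,460);y=np.clip(q[1]-60,0,300)
    o.append(cv2.resize(a[y:y+120,x:x+100],None,fx=4,fy=4,interpolation=cv2.INTER_CUBIC));print(c,'crop origin',x,y)
cv2.imwrite(f'pics/{n}.png',np.hstack(o))
s=bot.sense();print(s['t'],s['ee_pos'],s['ft_force'],s['opening'])
E
python3 snap.py s1 .519 .229 .05
```

```text
scene crop origin 204 133
top crop origin 183 123
4.6 [0.51896996 0.22998326 0.1024923 ] [-0.4608321  -0.00463466 -0.13874432] 0.05524497896055443
```

View pics/s1.png

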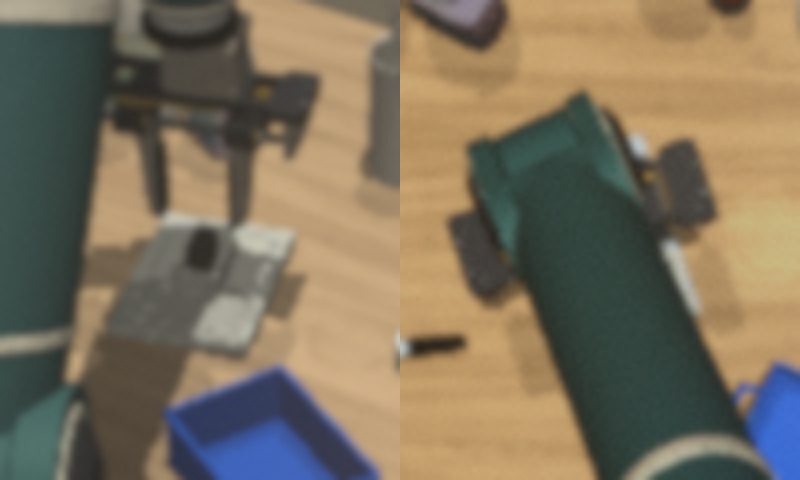

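The scene crop shows the open fingers straddling the black knob (about scene (255,195)). In the top view the arm covers the lid. Next: descend, grip the knob.

Call:
{"op": "play_rows", "data": {
  "commands": [
    {"linear":[0,0,0.2],"yaw":0,"fingers":0.6},
    {"linear":[0,0,0.4],"yaw":0,"fingers":0.6},
    {"linear":[0,0,0.56],"yaw":0,"fingers":0.6},
    {"linear":[0,0,0.66],"yaw":0,"fingers":0.6},
    {"linear":[0,0,0.66],"yaw":0,"fingers":0.6},
    {"linear":[0,0,0.66],"yaw":0,"fingers":0.5},
    {"linear":[0,0,0.66],"yaw":0,"fingers":0.4},
    {"linear":[0,0,0.66],"yaw":0,"fingers":0.3},
    {"linear":[0,0,0.66],"yaw":0,"fingers":0.22},
    {"linear":[0,0,0.66],"yaw":0,"fingers":0.15},
    {"linear":[0,0,0.66],"yaw":0,"fingers":0.1},
    {"linear":[0,0,0.66],"yaw":0,"fingers":0.0},
    {"linear":[0,0,0.66],"yaw":0,"fingers":0.0},
    {"linear":[0,0,0.66],"yaw":0,"fingers":0.0}
  ],
  "grip_force": 25
}}

```text
t: 6.0
ee_pos: [0.519, 0.2294, 0.0694]
tool_rot: [0.0, -0.164, 0.987, -0.0]
ft_force: [0.8, -3.0, 2.9]
opening: 0.0174
```

Call:
{"op": "play_rows", "data": {
  "commands": [
    {"linear":[0,0,-0.05],"yaw":0,"fingers":0},
    {"linear":[0,0,-0.15],"yaw":0,"fingers":0},
    {"linear":[0,0,-0.3],"yaw":0,"fingers":0},
    {"linear":[0,0,-0.5],"yaw":0,"fingers":0},
    {"linear":[0,0,-0.75],"yaw":0,"fingers":0},
    {"linear":[0,0,-1.0],"yaw":0,"fingers":0},
    {"linear":[0,0,-1.25],"yaw":0,"fingers":0},
    {"linear":[0,0,-1.5],"yaw":0,"fingers":0},
    {"linear":[0,0,-1.75],"yaw":0,"fingers":0},
    {"linear":[0,0,-1.95],"yaw":0,"fingers":0},
    {"linear":[0,0,-2.1],"yaw":0,"fingers":0},
    {"linear":[0,0,-2.2],"yaw":0,"fingers":0},
    {"linear":[0,0,-2.2],"yaw":0,"fingers":0},
    {"linear":[0,0,-2.2],"yaw":0,"fingers":0}
  ]
}}

```text
t: 7.4
ee_pos: [0.5184, 0.2296, 0.1787]
tool_rot: [-0.0, -0.164, 0.987, -0.0]
ft_force: [-0.5, -0.4, -5.6]
opening: 0.0178
```

```bash
python3 snap.py s2 .519 .229 .16
```

```text
scene crop origin 202 105
top crop origin 180 119
7.5 [0.51828206 0.22954854 0.17847506] [ 0.44198242  0.87166395 -5.45464614] 0.017404106057519037
```

View pics/s2.png

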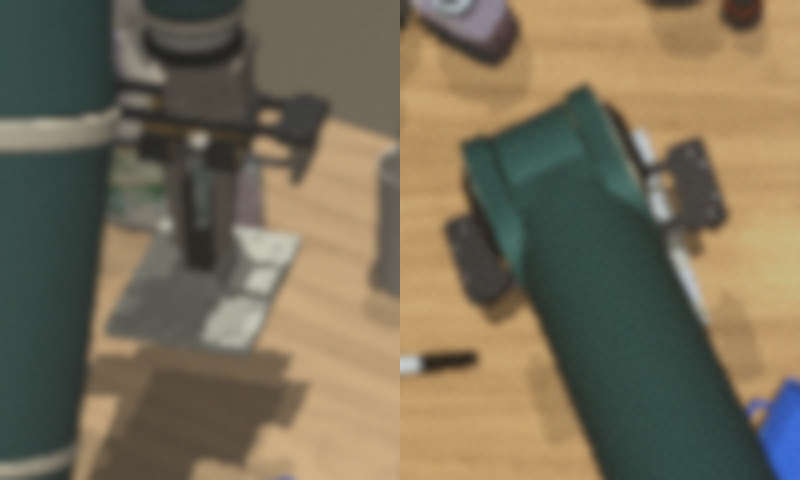

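The set is lifted level (scene crop: plate about 110 mm up, shadow below), with a load of about 5.5 N. Now I'll carry it over the pan.

Call:
{"op": "play_rows", "data": {
  "commands": [
    {"linear":[0.04,-0.12,0],"yaw":0.1,"fingers":0},
    {"linear":[0.12,-0.35,0],"yaw":0.33,"fingers":0},
    {"linear":[0.25,-0.75,0],"yaw":0.7,"fingers":0},
    {"linear":[0.4,-1.2,0],"yaw":1.1,"fingers":0},
    {"linear":[0.56,-1.65,0],"yaw":1.55,"fingers":0},
    {"linear":[0.71,-2.1,0],"yaw":1.95,"fingers":0},
    {"linear":[0.86,-2.55,0],"yaw":2.4,"fingers":0},
    {"linear":[1.01,-3.0,0],"yaw":2.8,"fingers":0},
    {"linear":[1.17,-3.45,0],"yaw":3.2,"fingers":0},
    {"linear":[1.32,-3.9,0],"yaw":3.6,"fingers":0},
    {"linear":[1.47,-4.35,0],"yaw":4.05,"fingers":0},
    {"linear":[1.62,-4.8,0],"yaw":4.45,"fingers":0},
    {"linear":[1.77,-5.25,0],"yaw":4.9,"fingers":0},
    {"linear":[1.92,-5.7,0],"yaw":5.3,"fingers":0},
    {"linear":[2.07,-6.15,0],"yaw":5.7,"fingers":0},
    {"linear":[2.21,-6.55,0],"yaw":6.1,"fingers":0},
    {"linear":[2.32,-6.85,0],"yaw":6.4,"fingers":0},
    {"linear":[2.38,-7.02,0],"yaw":6.53,"fingers":0},
    {"linear":[2.38,-7.05,0],"yaw":6.55,"fingers":0},
    {"linear":[2.38,-7.05,0],"yaw":6.55,"fingers":0}
  ]
}}

```text
t: 9.5
ee_pos: [0.52, -0.1416, 0.179]
tool_rot: [-0.0, 0.177, 0.984, 0.0]
ft_force: [0.2, -0.1, -5.9]
opening: 0.0173
```

```bash
python3 snap.py s3 .5198 -.1425 .1
```

```text
scene crop origin 308 161
top crop origin 302 122
9.6 [ 0.5200522  -0.14099224  0.17898237] [-0.12490744 -0.60452933 -4.6474529 ] 0.01760780689729157
```

View pics/s3.png

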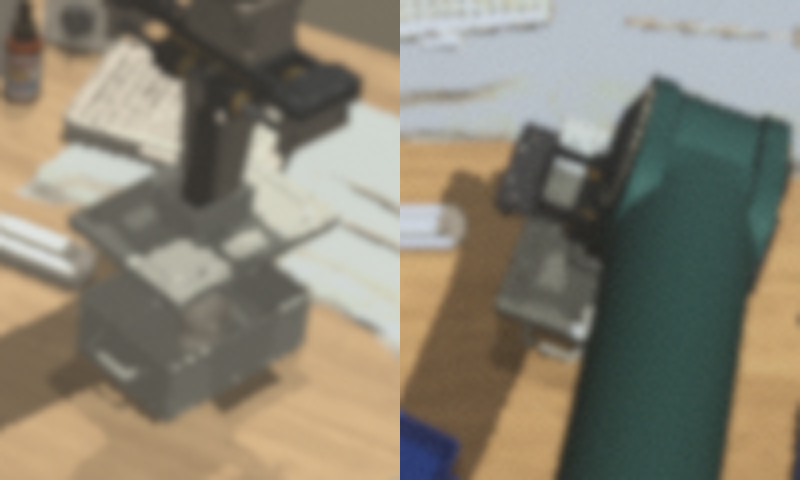

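Call:
{"op": "play_rows", "data": {
  "commands": [
    {"linear":[-0.01,-0.02,0.06],"yaw":0,"fingers":0},
    {"linear":[-0.01,-0.02,0.18],"yaw":0,"fingers":0},
    {"linear":[-0.01,-0.02,0.32],"yaw":0,"fingers":0},
    {"linear":[-0.01,-0.02,0.47],"yaw":0,"fingers":0},
    {"linear":[-0.01,-0.02,0.62],"yaw":0,"fingers":0},
    {"linear":[-0.01,-0.02,0.76],"yaw":0,"fingers":0},
    {"linear":[-0.01,-0.02,0.88],"yaw":0,"fingers":0},
    {"linear":[-0.01,-0.02,0.96],"yaw":0,"fingers":0},
    {"linear":[-0.01,-0.02,0.98],"yaw":0,"fingers":0},
    {"linear":[-0.01,-0.02,0.98],"yaw":0,"fingers":0},
    {"linear":[-0.01,-0.02,0.98],"yaw":0,"fingers":0}
  ]
}}

```text
t: 10.7
ee_pos: [0.5203, -0.1434, 0.1304]
tool_rot: [0.0, 0.178, 0.984, 0.0]
ft_force: [-0.1, 0.1, -4.9]
opening: 0.0179
```

```bash
python3 snap.py s4 .5198 -.1425 .07; cat > m3.py <<'E'
import sys
from cell import bot
from fit import *
np.set_printoptions(precision=4,suppress=True)
n,zb=sys.argv[1],float(sys.argv[2])   # lid origin z expected
ks={c:bot.get_calibration(c) for c in('scene','top')}
S={c:sat(np.load(f'pics/{c}_{n}.npy')) for c in ks}
a=np.load(f'pics/scene_{n}.npy').copy();a=cv2.resize(a,None,fx=5,fy=5,interpolation=cv2.INTER_CUBIC)
pan=np.load('pics/pan.npy')
for p,d,col in((pan,(.14,.1,0,.055),(0,0,255)),([pan[0],pan[1],pan[2],zb],(.156,.116,.006,.017),(0,255,0)),([pan[0],pan[1],pan[2],zb],(.036,.018,.041,.059),(255,0,255)),([pan[0],pan[1],pan[2],zb],(.128,.088,0,.010),(255,255,0))):
    h=cv2.convexHull(((proj(ks['scene'],box(p,*d))+.5)*5).astype(np.float32)).astype(int);cv2.polylines(a,[h],1,col,1)
q=(proj(ks['scene'],[pan[0],pan[1],.07])[0]*5).astype(int)
cv2.imwrite(f'pics/ov_{n}.png',a[q[1]-300:q[1]+300,q[0]-350:q[0]+350])
E
python3 m3.py s4 .060
```

```text
scene crop origin 307 169
top crop origin 300 123
10.8 [ 0.52025335 -0.14341235  0.13043197] [ 0.75389053 -0.0759793  -5.76712027] 0.017544722865565205
```

View pics/ov_s4.png

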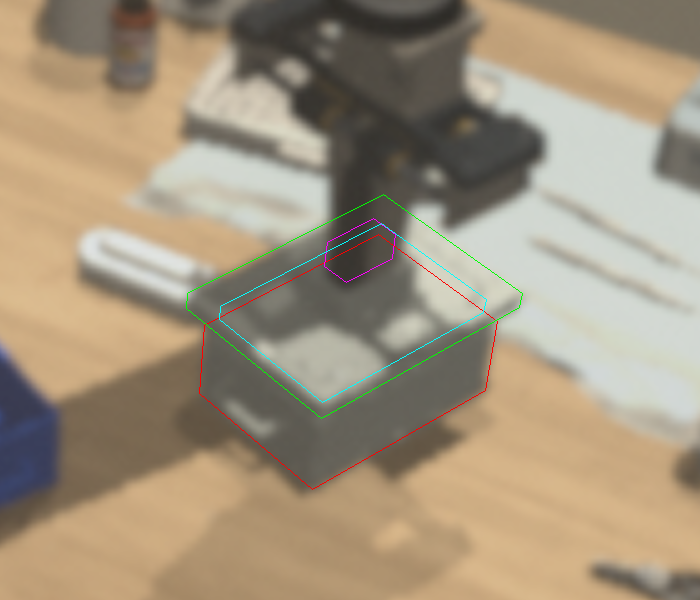

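The overlay of the expected outlines lines up with the held cover and the pan to within about a pixel. I'll lower it gently in stages.

Call:
{"op": "play_rows", "data": {
  "commands": [
    {"linear":[0,0.01,0.03],"yaw":0,"fingers":0},
    {"linear":[0,0.01,0.06],"yaw":0,"fingers":0},
    {"linear":[0,0.01,0.09],"yaw":0,"fingers":0},
    {"linear":[0,0.01,0.12],"yaw":0,"fingers":0},
    {"linear":[0,0.01,0.15],"yaw":0,"fingers":0},
    {"linear":[0,0.01,0.18],"yaw":0,"fingers":0},
    {"linear":[0,0.01,0.2],"yaw":0,"fingers":0},
    {"linear":[0,0.01,0.2],"yaw":0,"fingers":0}
  ]
}}

```text
t: 11.6
ee_pos: [0.5201, -0.1429, 0.1199]
tool_rot: [-0.0, 0.178, 0.984, -0.0]
ft_force: [-0.9, -0.7, -4.7]
opening: 0.0171
```

Call:
{"op": "play_rows", "data": {
  "commands": [
    {"linear":[0,0,0.02],"yaw":0,"fingers":0},
    {"linear":[0,0,0.04],"yaw":0,"fingers":0},
    {"linear":[0,0,0.06],"yaw":0,"fingers":0},
    {"linear":[0,0,0.08],"yaw":0,"fingers":0},
    {"linear":[0,0,0.08],"yaw":0,"fingers":0}
  ]
}}

```text
t: 12.1
ee_pos: [0.5201, -0.1429, 0.1159]
tool_rot: [-0.0, 0.178, 0.984, 0.0]
ft_force: [0.4, 0.1, -5.5]
opening: 0.0178
```

Call:
{"op": "play_rows", "data": {
  "commands": [
    {"linear":[0,0,0.01],"yaw":0,"fingers":0},
    {"linear":[0,0,0.02],"yaw":0,"fingers":0},
    {"linear":[0,0,0.03],"yaw":0,"fingers":0},
    {"linear":[0,0,0.04],"yaw":0,"fingers":0},
    {"linear":[0,0,0.04],"yaw":0,"fingers":0}
  ]
}}

```text
t: 12.6
ee_pos: [0.5202, -0.1429, 0.1144]
tool_rot: [0.0, 0.178, 0.984, 0.0]
ft_force: [-1.8, -0.1, -1.4]
opening: 0.0178
```

Force dropped as contact began at z=0.1144, the expected seat height being 0.1145. I'll go one more millimetre, then release.

Call:
{"op": "play_rows", "data": {
  "commands": [
    {"linear":[0,0,0.01],"yaw":0,"fingers":0},
    {"linear":[0,0,0.02],"yaw":0,"fingers":0},
    {"linear":[0,0,0.02],"yaw":0,"fingers":0}
  ]
}}

```text
t: 12.9
ee_pos: [0.5202, -0.1429, 0.1143]
tool_rot: [0.0, 0.178, 0.984, 0.0]
ft_force: [-4.0, 1.4, 9.1]
opening: 0.0177
```

Call:
{"op": "play_rows", "data": {
  "commands": [
    {"linear":[0,0,-0.01],"yaw":0,"fingers":0},
    {"linear":[0,0,-0.02],"yaw":0,"fingers":0},
    {"linear":[0,0,-0.02],"yaw":0,"fingers":0.2},
    {"linear":[0,0,-0.02],"yaw":0,"fingers":0.25},
    {"linear":[0,0,-0.02],"yaw":0,"fingers":0.3},
    {"linear":[0,0,-0.02],"yaw":0,"fingers":0.4},
    {"linear":[0,0,-0.02],"yaw":0,"fingers":0.55},
    {"linear":[0,0,-0.02],"yaw":0,"fingers":0.7},
    {"linear":[0,0,-0.05],"yaw":0,"fingers":0.75},
    {"linear":[0,0,-0.15],"yaw":0,"fingers":0.75},
    {"linear":[0,0,-0.35],"yaw":0,"fingers":0.75},
    {"linear":[0,0,-0.7],"yaw":0,"fingers":0.75},
    {"linear":[0,0,-1.1],"yaw":0,"fingers":0.75},
    {"linear":[0,0,-1.4],"yaw":0,"fingers":0.75},
    {"linear":[0,0,-1.5],"yaw":0,"fingers":0.75},
    {"linear":[0,0,-1.5],"yaw":0,"fingers":0.75}
  ]
}}

```text
t: 14.5
ee_pos: [0.5207, -0.143, 0.1892]
tool_rot: [0.001, 0.178, 0.984, 0.0]
ft_force: [0.0, -0.4, -0.6]
opening: 0.0689
```

```bash
python3 snap.py s5 .5198 -.1425 .07; python3 m3.py s5 .045
```

```text
scene crop origin 307 169
top crop origin 300 123
14.6 [ 0.51987705 -0.14276386  0.18777934] [ 0.09968249  0.12052074 -0.81647453] 0.06899761917419556
```

View pics/ov_s5.png

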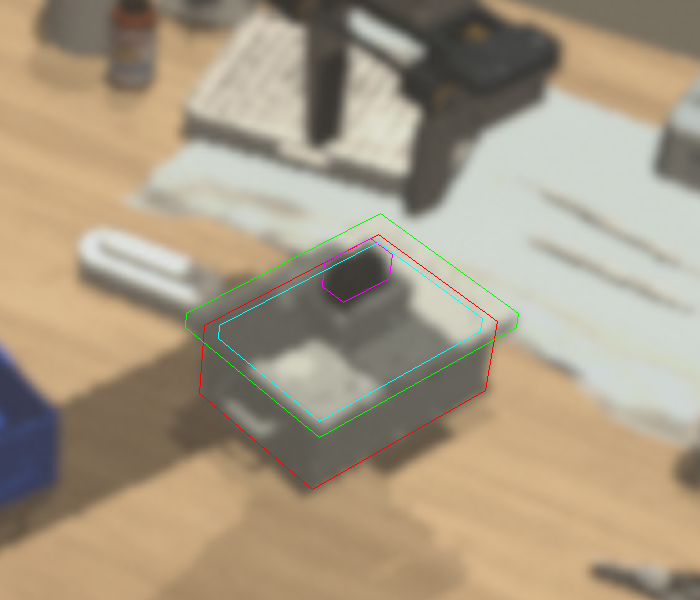

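View pics/s5.png

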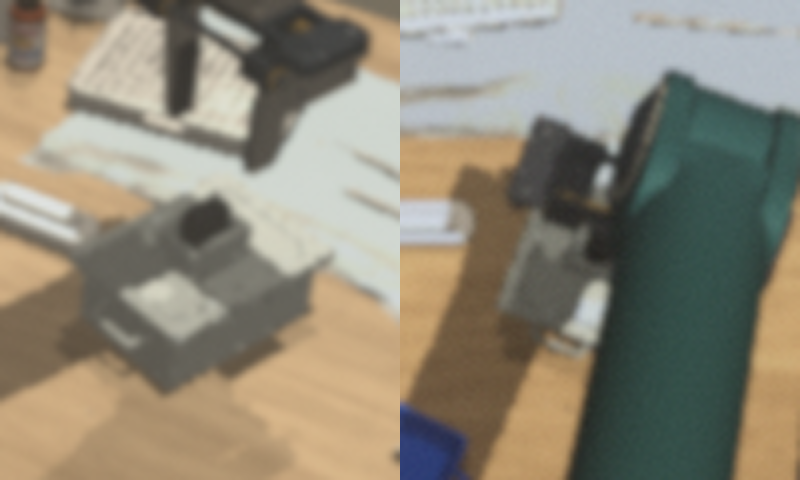

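The lid set sits level at the expected height, with the overlay matching. The collar (about scene (361,229)) and knob are under the open fingers. Now I'll go down to the collar, tips about 2.5 mm above the plate.

Call:
{"op": "play_rows", "data": {
  "commands": [
    {"linear":[0,0,0.1],"yaw":0,"fingers":0.75},
    {"linear":[0,0,0.35],"yaw":0,"fingers":0.75},
    {"linear":[0,0,0.7],"yaw":0,"fingers":0.75},
    {"linear":[0,0,1.05],"yaw":0,"fingers":0.75},
    {"linear":[0,0,1.35],"yaw":0,"fingers":0.75},
    {"linear":[0,0,1.6],"yaw":0,"fingers":0.75},
    {"linear":[0,0,1.78],"yaw":0,"fingers":0.75},
    {"linear":[0,0,1.88],"yaw":0,"fingers":0.75},
    {"linear":[0,0,1.94],"yaw":0,"fingers":0.75},
    {"linear":[0,0,1.98],"yaw":0,"fingers":0.75},
    {"linear":[0,0,1.98],"yaw":0,"fingers":0.75},
    {"linear":[0,0,1.98],"yaw":0,"fingers":0.75}
  ]
}}

```text
t: 15.8
ee_pos: [0.5205, -0.143, 0.0895]
tool_rot: [0.0, 0.178, 0.984, 0.0]
ft_force: [0.4, 0.4, -0.6]
opening: 0.0688
```

```bash
python3 snap.py s6 .5198 -.1425 .07
```

```text
scene crop origin 307 169
top crop origin 300 123
15.9 [ 0.52045457 -0.1429464   0.08952528] [ 0.58877063  0.4802419  -0.09465743] 0.06935964115112647
```

View pics/s6.png

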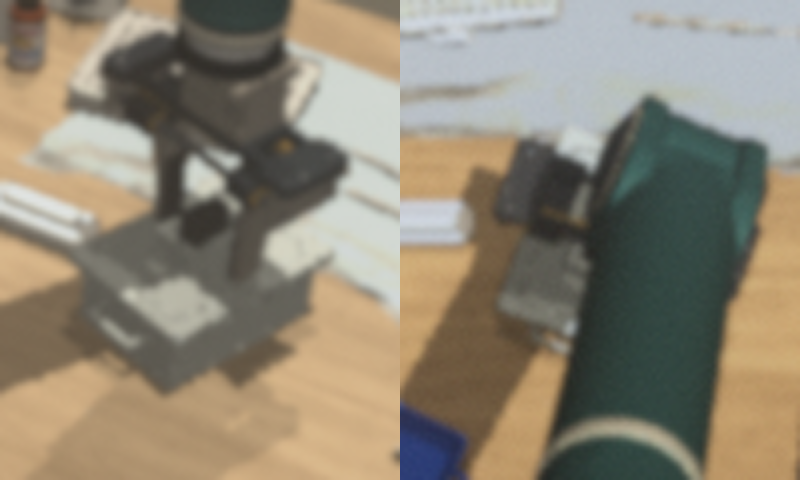

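The fingers stand either side of the collar, just above the plate, with the knob showing between them (scene about (358,225)) and no contact force. I'll close slowly.

Call:
{"op": "play_rows", "data": {
  "commands": [
    {"linear":[0,0,0],"yaw":0,"fingers":0.65},
    {"linear":[0,0,0],"yaw":0,"fingers":0.58},
    {"linear":[0,0,0],"yaw":0,"fingers":0.53},
    {"linear":[0,0,0],"yaw":0,"fingers":0.49},
    {"linear":[0,0,0],"yaw":0,"fingers":0.46},
    {"linear":[0,0,0],"yaw":0,"fingers":0.44},
    {"linear":[0,0,0],"yaw":0,"fingers":0.42},
    {"linear":[0,0,0],"yaw":0,"fingers":0.4},
    {"linear":[0,0,0],"yaw":0,"fingers":0.3},
    {"linear":[0,0,0],"yaw":0,"fingers":0.3},
    {"linear":[0,0,0],"yaw":0,"fingers":0.3}
  ],
  "grip_force": 25
}}

```text
t: 17.0
ee_pos: [0.5202, -0.1429, 0.0891]
tool_rot: [0.0, 0.178, 0.984, 0.0]
ft_force: [1.3, 0.1, -0.1]
opening: 0.0396
```

Call:
{"op": "play_rows", "data": {
  "commands": [
    {"linear":[0,0,-0.02],"yaw":0,"fingers":0.3},
    {"linear":[0,0,-0.05],"yaw":0,"fingers":0.3},
    {"linear":[0,0,-0.09],"yaw":0,"fingers":0.3},
    {"linear":[0,0,-0.13],"yaw":0,"fingers":0.3},
    {"linear":[0,0,-0.17],"yaw":0,"fingers":0.3},
    {"linear":[0,0,-0.2],"yaw":0,"fingers":0.3},
    {"linear":[0,0,-0.2],"yaw":0,"fingers":0.3},
    {"linear":[0,0,-0.2],"yaw":0,"fingers":0.3}
  ]
}}

```text
t: 17.8
ee_pos: [0.5202, -0.1429, 0.0991]
tool_rot: [0.0, 0.178, 0.984, 0.0]
ft_force: [-0.1, -0.2, -1.4]
opening: 0.0399
```

```bash
python3 snap.py s7 .5198 -.1425 .07
```

```text
scene crop origin 307 169
top crop origin 300 123
17.9 [ 0.52012407 -0.14287985  0.09904533] [-0.45580023  0.07936016 -1.74267327] 0.03951203704459651
```

View pics/s7.png

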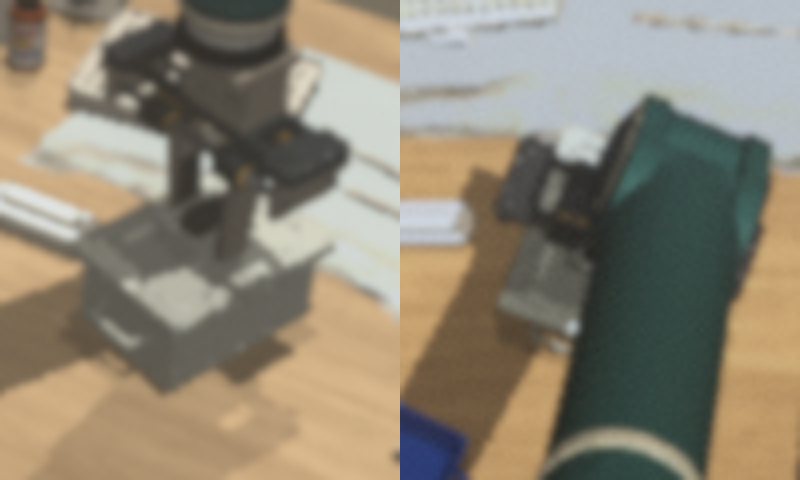

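The load is 1.7 N, which is the cover alone, and the knob is sinking into the collar in the picture. I'll continue straight up.

Call:
{"op": "play_rows", "data": {
  "commands": [
    {"linear":[0,0,-0.04],"yaw":0,"fingers":0.3},
    {"linear":[0,0,-0.1],"yaw":0,"fingers":0.3},
    {"linear":[0,0,-0.2],"yaw":0,"fingers":0.3},
    {"linear":[0,0,-0.3],"yaw":0,"fingers":0.3},
    {"linear":[0,0,-0.42],"yaw":0,"fingers":0.3},
    {"linear":[0,0,-0.54],"yaw":0,"fingers":0.3},
    {"linear":[0,0,-0.66],"yaw":0,"fingers":0.3},
    {"linear":[0,0,-0.78],"yaw":0,"fingers":0.3},
    {"linear":[0,0,-0.9],"yaw":0,"fingers":0.3},
    {"linear":[0,0,-1.02],"yaw":0,"fingers":0.3},
    {"linear":[0,0,-1.14],"yaw":0,"fingers":0.3},
    {"linear":[0,0,-1.26],"yaw":0,"fingers":0.3},
    {"linear":[0,0,-1.36],"yaw":0,"fingers":0.3},
    {"linear":[0,0,-1.45],"yaw":0,"fingers":0.3},
    {"linear":[0,0,-1.5],"yaw":0,"fingers":0.3},
    {"linear":[0,0,-1.5],"yaw":0,"fingers":0.3},
    {"linear":[0,0,-1.5],"yaw":0,"fingers":0.3},
    {"linear":[0,0,-1.5],"yaw":0,"fingers":0.3}
  ]
}}

```text
t: 19.7
ee_pos: [0.52, -0.1428, 0.1738]
tool_rot: [-0.0, 0.178, 0.984, 0.0]
ft_force: [-0.3, 0.5, -3.0]
opening: 0.0399
```

```bash
python3 snap.py s8 .5198 -.1425 .09; cat > m4.py <<'E'
from cell import bot
from fit import *
k=bot.get_calibration('scene');a=cv2.resize(np.load('pics/scene_s8.npy'),None,fx=5,fy=5,interpolation=cv2.INTER_CUBIC)
p=np.load('pics/pan.npy')
for z,d,col in((0,(.14,.1,0,.055),(0,0,255)),(.045,(.146,.106,.010,.014),(0,255,0)),(.045,(.036,.018,.041,.059),(255,0,255)),(.129,(.156,.116,.006,.017),(255,255,0))):
    h=cv2.convexHull(((proj(k,box([p[0],p[1],p[2],z],*d))+.5)*5).astype(np.float32)).astype(int);cv2.polylines(a,[h],1,col,1)
q=(proj(k,[p[0],p[1],.09])[0]*5).astype(int);cv2.imwrite('pics/ov_s8.png',a[q[1]-300:q[1]+300,q[0]-350:q[0]+350])
cv2.imwrite('pics/full8.png',np.load('pics/scene_s8.npy'))
for n in('pan','brush_mid','nippers_mid','marker_mid'):
    print(n,[(d['xy'],round(d['conf'],2)) for d in bot.place_of('scene',n)][:2])
E
python3 m4.py
```

```text
scene crop origin 308 164
top crop origin 301 122
19.8 [ 0.52003866 -0.14291387  0.17384167] [-0.19721672 -0.22161666 -2.13842751] 0.03982576857909684
pan [([267.1, 263.0], 0.89), ([353.4, 241.8], 0.83)]
brush_mid [([321.3, 221.9], 0.77), ([352.1, 247.9], 0.23)]
nippers_mid [([426.1, 285.5], 0.64)]
marker_mid [([355.8, 234.4], 0.24)]
```

View pics/ov_s8.png

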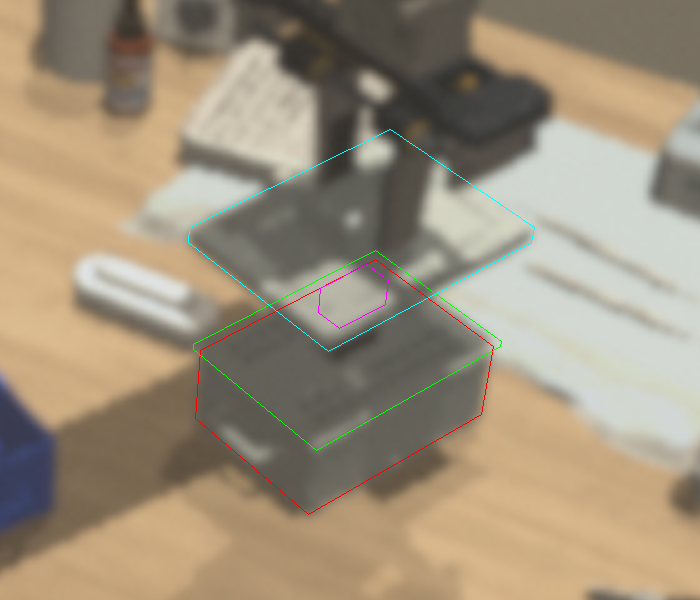

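View pics/full8.png

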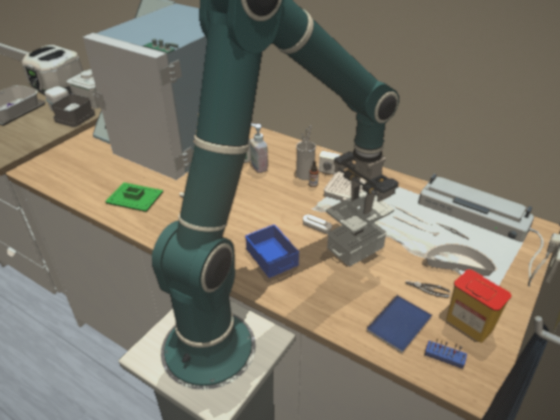

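View pics/s8.png

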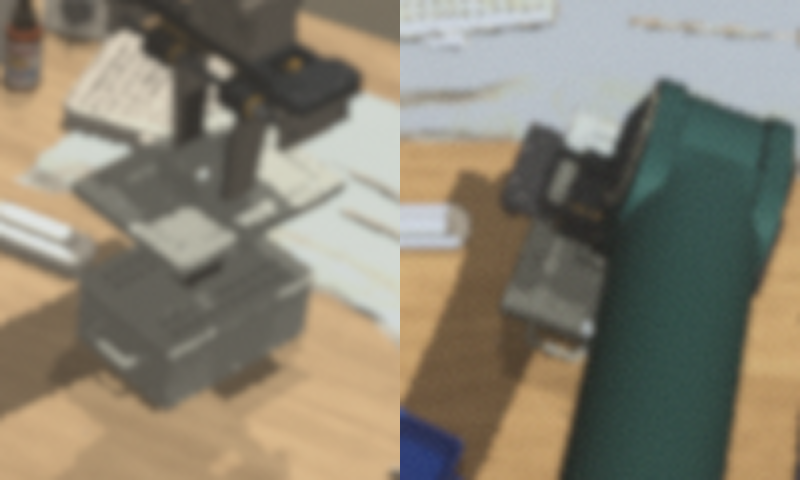

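The inner lid lies flat on the rim: its flange outline matches the predicted seated outline, with the knob's lower part showing at about scene (354,246). The cover is level about 43 mm past the knob-free height. The brush and nippers are where they were, and the arm is at rest. I'll hand in.

```bash
python3 - <<'E'
from cell import bot
s=bot.sense();print(abs(s['dq']).max(),s['opening'],s['ft_force'],s['t'])
print(bot.job_done())
E
```

```text
0.001557033653057442 0.03990550013175767 [-0.45271475 -0.01772073 -1.93501825] 20.0
the job is handed in; nothing more can be done
None
```

I closed the pan with the inner lid and handed the job in at t = 20.0 s. The arm is still holding the cover level, about 4 cm clear above the knob over the pan.

**What I did:** I gripped the lid set by the knob, carried it turned about 39° to line up with the pan, and lowered it. Contact came at TCP z = 0.1144 m, against the expected seat height of 0.1145 m. I pressed with about 9 N, released, gripped the cover by its collar and lifted it 85 mm straight up.

**Checks that passed:**
- **Inner lid:** its flange outline in the scene camera matches the predicted seated position on the rim.
- **Cover:** the wrist load during the lift was 1.4–3 N (1.9 N at the last reading), about right for the cover alone, and the gripper opening was 39.9 mm, right for the collar. The arm was at rest when I handed in.
- **Pan and bystanders:** the pan, brush and nippers show no visible shift.

**Checks that failed or disagreed:**
- **Pen:** the network found no credible match for it in the last scene picture, because the arm hides it. It lay well clear of the path and showed in place in the top-view crop after the set was lifted.
- **Cup:** it is under the closed lid, so I could not see it directly. No unexpected contact force appeared before the lid seated.
- **Carried weight:** the lid set read about 5.5 N while carried, somewhat above the nominal 4 N.
- **Knob height:** the network's two-view knob height was 40 mm against the text's 50 mm. I went by the two-view outline fit (within 1 mm of the text), and the seat contact height agreed with it.

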